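# Push the packing block down the setting lane to its stop

## Task

Push the ground steel packing block off the apron of the setting fixture, down the lane between the two guide rails, until it sits flat against the end stop. The rails are freshly lapped: neither the block nor the robot may touch either of them, so square and centre the block before it enters, ease it up to the stop without ramming it, and then leave it standing there. Only push it with the fingertips or the outside of the fingers; do not take it between the fingers, lift it or tip it, and leave the other parts around the fixture alone.

Things in the scene. Friction and masses are not known exactly. Their poses are not given: they have to be found in the camera images.
- fixture: Fixed dark steel base plate 230 x 106 x 10 mm; place and yaw vary; x (down the lane to the stop) points roughly to the right seen from the robot, y (left of the lane) away from it, z up; origin on the bench. Plate: x -115..+115, y -53..+53 mm, top z = +10 mm. Open apron x -115..-15 mm, where the block starts. Lane: 70 mm wide about y = 0, from its mouth at x = -15 to the stop face at x = +95 mm.
- left_rail: Bright steel guide rail left (+y) of the lane, fixed: 110 mm long, 12 mm wide, 14 mm high, top 24 mm above the bench. Inner face at fixture y = +35 mm. Origin under its middle, at fixture x = +40, y = +41, z = +10 mm; axes as the fixture. Beyond it, at world x > 0.54, y = 0.2 to 0.39, stands a fixed heap of scrap tools up to 160 mm high.
- right_rail: Same rail on the right (-y) of the lane: inner face at y = -35 mm of the fixture. Origin under its middle (fixture x = +40, y = -41, z = +10 mm); axes as the fixture.
- end_stop: Bright steel stop bar across the far end of the lane, fixed: 14 mm thick, 94 mm long, 24 mm high (top 34 mm above the bench). Its face towards the block is at fixture x = +95 mm. Origin under its middle (fixture x = +102, y = 0, z = +10 mm); axes as the fixture.
- steel_block: Loose ground steel packing block, dark, plain: 56 x 50 mm in plan, 44 mm high, 0.55 to 1 kg. Stands on the apron before the mouth, 4 to 22 mm off the lane's centre line on its -y side (the robot's) and turned by up to 0.35 rad. Slides with dry friction, coefficient about 0.5 to 0.7. Origin in the centre of its underside; these body axes are NOT along its faces (block_center has those).
- block_center (a point): Centre of the packing block, 22 mm above its underside. x lies along its 56 mm length, y along its 50 mm width, z up; at the start x points roughly down the lane. When home, x is parallel to the fixture x, and this point is at fixture x = +67, z = +32 mm, with about 10 mm of air to each rail.
- round_slug: Bystander: round steel slug, 54 mm in diameter, 50 mm tall, standing on the bench beyond the apron, 5 to 15 cm from the plate. Origin in the centre of its underside. Not to be moved.
- t_nut: Bystander: small steel T-slot nut, 34 x 35 x 18 mm, on the bench past the stop end of the fixture, near the bench's front edge. Origin in the centre of its underside. Not to be moved.
- slot_block: Bystander: slotted steel block, 66 x 48 x 30 mm, on the bench behind the round slug. Origin in the centre of its underside. Not to be moved.

How it is judged:
By the outcome, as a careful person would: the job done as asked, in the order asked, and still so for the second after the job is handed in, with the robot touching nothing.
It also fails if it takes over 70 s, if anything falls off the work surface, if the arm or the gripper's body presses on something with over 40 N, if the wrist force passes 120 N, or if a joint passes its speed limit or range.

## Robot

A 6-joint arm with a two-finger parallel gripper is mounted at the origin on a cart in front of the work surface, level with it; the furniture and walls round the work are solid. World frame = base frame: x ahead of the robot, y to its left, z up, the work surface at z = 0. Lengths are in mm, angles in rad, forces in N, time in s.
With the tool pointing down it reaches from about 275 to 750 mm from the base axis. Payload 10.2 kg.
Tool frame: the origin (TCP) lies midway between the tips of the shut fingers; the grasp point (between the pads) lies 19 mm behind it (ctrl.grasp_offset is the distance from the TCP to the grasp point, in mm); z points along the fingers, y is the line along which they close (so a half turn about z gives the same grasp; the last joint's range is limited). The gripper opens to 85 mm and grips with 20 to 120 N. Pads are 22 mm wide; open, the fingers measure 114 mm over their backs; the gripper's body (76 mm by 85 mm) begins 54 mm behind the grasp point. The pads swing forward as they close: fully open they stand 13 mm farther back than shut.
Start: joints at [0.99, 0.313, 1.498, -0, 1.331, -0.223], TCP at [183.875, 491.753, 231.294] pointing down, gripper open.
Joint ranges: [-2.94, 2.94], [-0.97, 2.17], [0.19, 2.56], [-1.23, 4.37], [0.02, 3.11], [-2.88, 2.88]. Speed limits (rad/s): [2.39, 2.39, 3.01, 3.14, 3.14, 3.14].

## Interface

Orientations are given as a unit quaternion [w, x, y, z].
In Python, from rig import ctrl, viewer, models gives the robot as it stands. The module is installed in compiled form; this text tells all that it offers.
- The arm moves only by the shell command python3 -m pendant 'ROWS' [OPENING] [FORCE]. ROWS is text: rows parted by semicolons, each of 4 numbers parted by spaces: the shift along the tool's x, y, z in m, then the turn about the tool's z in rad. In form: x y z yaw; .... A call has 1 to 10 rows; each row shifts and turns the commanded pose from where the row before left it, along the tool's axes as they then stand; what a row does not reach is not made up. A row lasts 1/8 s, in which the tool goes at most 62.5 mm and 10.7 degrees, less where a joint would pass 70% of its speed; a pose out of reach is approached as far as the arm can. A call is refused whole if a number of a shift passes 0.0625 or a number of a turn 0.188, either way. A call with a gripper value outside its range is refused whole. OPENING is the opening, from 0 (shut) to 1 (fully open), set as the call begins (- or left out, the last holds). The fingers move at their own pace and stop on an object; FORCE is the grip in N (left out, the last holds). Time passes only in rows, so rows that do not move let the fingers close. It gives the time, the measured TCP pose, the force, the opening and the grip force at its end, in the units of the state.
- ctrl.sense(): the state, without advancing time (a new reading comes with each control period).
- viewer.capture(name): name is "scene" or "top" or "wrist"; returns a dict with "color" (384x512x3 uint8, red, green, blue), "vertical_fov" (degrees; the focal length in pixels is half the picture's height over the tangent of half this angle, whatever the lens; pixels are square), "cx", "cy" (the principal point, pixels), "pose" (4x4, takes a point from camera to world coordinates). Camera axes: x right, y down, z forward; pixel columns grow to the right and rows downward; lengths in mm; the calibration is good to about 2 mm. A picture is of the moment at which its call begins. There is no depth.
- ctrl.finish_job(): hands the job in; it is judged then, once.
Trained networks look in the newest picture that a camera, given by its name, has taken for a name from the list of things; names that differ only in an ending like _2 or _b are one class to them, and where a whole thing is asked for, a point or a joint stands for the part that bears it (a point fixed in the world has none). Each returns a list of dicts, best first, with "p" (0 to 1); they miss things now and then, are a little off and sometimes report something else, mostly with a low value. They report only what shows in the picture. A call takes as long as a camera call.
- models.boxes_of(camera, query): "at" ([x, y, z] in mm, in world coordinates, good to about 4 mm: the middle of the surface that is visible of it).
The state is a dict: "time_s": time; "joints": joint angles; "dq": joint speeds; "tau": joint torques, N m; "eef_pos": TCP position; "ee_rot": TCP orientation; "force": force on the tool from outside, world axes, zero at the start; "wrist_torque": the same for the moment, N m; "grip_width": opening from 0.0 (shut) to 1.0 (fully open); "grip_force": force on a finger pad.
Only numpy, scipy, OpenCV 4.12 (cv2) and the standard library are available. Lean on these libraries where they do the work, as an engineer would, in place of code of your own. Each camera call takes 0.05 s, during which the arm holds its last target. There are 200 camera calls.

## Working session

There is one attempt and no reset: what is moved stays moved. The work goes in short steps, Python scripts to look and compute and a shell command to move; the robot and the scene stay as the last step left them, time stands still between calls to the robot, and variables do not carry over. Pictures are saved under pics/ and viewed, at most 12 in all, crops included, and the job is handed in when it is done.

```bash
mkdir -p pics; cat > h.py <<'E'
import numpy as np, cv2
from rig import ctrl, viewer, models
def cap(n,f=None):
    c=viewer.capture(n)
    if f: cv2.imwrite('pics/'+f,cv2.cvtColor(c['color'],cv2.COLOR_RGB2BGR))
    return c
def F(c): return c['color'].shape[0]/2/np.tan(np.radians(c['vertical_fov'])/2)
def ray(c,u,v,z):
    P=np.array(c['pose']);d=P[:3,:3]@np.array([(u-c['cx'])/F(c),(v-c['cy'])/F(c),1]);o=P[:3,3]
    return o+d*(z-o[2])/d[2]
def proj(c,p):
    P=np.array(c['pose']);q=P[:3,:3].T@(np.array(p)-P[:3,3]);return q[:2]/q[2]*F(c)+[c['cx'],c['cy']]
E
python3 - <<'E'
from h import *
np.set_printoptions(precision=3,suppress=True)
ims=[]
for n in ['scene','top']:
    c=cap(n,n+'0.png');print(n,np.array(c['pose'])[:3],c['vertical_fov'],c['cx'],c['cy'])
    for q in ['fixture','left_rail','right_rail','end_stop','steel_block','block_center','round_slug','t_nut','slot_block']:
        print(q,[(np.round(b['at']),round(b['p'],2)) for b in models.boxes_of(n,q)[:2]])
s=ctrl.sense();print(s['time_s'],s['eef_pos'],s['ee_rot'],s['force'])
E
```

```text
scene [[   0.784   -0.3      0.543   77.101]
 [  -0.62    -0.386    0.683 -329.698]
 [   0.005   -0.873   -0.488  460.457]] 47.6266338914653 251.6580404665088 189.6628224790084
fixture [(array([449., 236.,  14.]), 0.74)]
left_rail [(array([500., 242.,  26.]), 0.53)]
right_rail [(array([414., 247.,  22.]), 0.73)]
end_stop [(array([452., 170.,  26.]), 0.81)]
steel_block [(array([450., 327.,  44.]), 0.95)]
block_center [(array([448., 325.,  40.]), 0.62), (array([495., 241.,  26.]), 0.49)]
round_slug [(array([557., 413.,  33.]), 0.93)]
t_nut [(array([418.,  47.,   9.]), 0.59)]
slot_block [(array([554., 414.,  36.]), 0.71), (array([638., 443.,  21.]), 0.48)]
top [[  0.004  -0.988   0.155 389.268]
 [ -0.999   0.002   0.037 221.159]
 [ -0.037  -0.155  -0.987 978.785]] 49.51351407972884 253.37863310928353 197.58097132748503
fixture [(array([468., 267.,  11.]), 0.63)]
left_rail []
right_rail [(array([418., 244.,  21.]), 0.81)]
end_stop [(array([447., 181.,  36.]), 0.8)]
steel_block []
block_center [(array([455., 345.,  57.]), 0.83)]
round_slug [(array([566., 428.,  51.]), 0.94)]
t_nut []
slot_block [(array([658., 425.,  26.]), 0.58)]
1.0 [183.886 491.762 231.291] [ 0.     0.178  0.984 -0.   ] [-1.095  0.209 -0.915]
```

View pics/scene0.png

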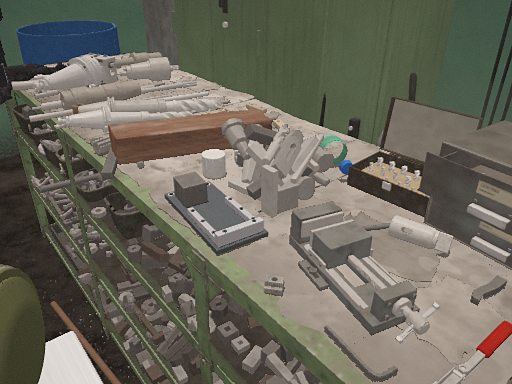

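View pics/top0.png

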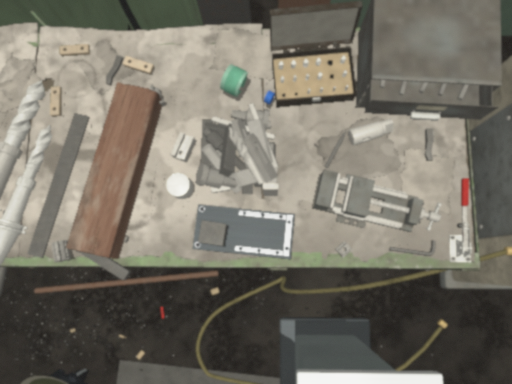

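The scene picture shows the fixture running from the dark block at about (190,188) to the stop at (240,235). In the top view the plate spans (195..295, 207..257) and the block is at (212,234). I'll move the wrist camera over it.

```bash
python3 -m pendant '-0.05 -0.02 0 0;-0.05 -0.02 0 0;-0.05 -0.02 0 0;-0.05 -0.02 0 0;-0.03 -0.02 0 0;0 0 0 0' 0
python3 - <<'E'
from h import *
np.set_printoptions(precision=3,suppress=True)
c=cap('wrist','w1.png');print(np.array(c['pose'])[:3],c['vertical_fov'],c['cx'],c['cy'])
for q in ['fixture','left_rail','right_rail','end_stop','steel_block','round_slug']:
    print(q,[(np.round(b['at']),round(b['p'],2)) for b in models.boxes_of('wrist',q)[:2]])
E
```

```text
time_s: 1.75
eef_pos: [365.5, 316.1, 231.3]
ee_rot: [0.0, 0.18, 0.984, -0.0]
force: [0.2, 0.9, 0.6]
grip_width: -0.001
grip_force: 0.0
[[  0.354   0.898   0.262 300.349]
 [  0.935  -0.339  -0.1   342.313]
 [ -0.001   0.281  -0.96  374.861]] 63.31154067646489 259.06694395434613 188.21851641541704
fixture [(array([432., 262.,   6.]), 0.82)]
left_rail []
right_rail [(array([420., 248.,  24.]), 0.83)]
end_stop [(array([430., 184.,  33.]), 0.73)]
steel_block [(array([450., 349.,  57.]), 0.98)]
round_slug [(array([555., 427.,  51.]), 0.87)]
```

View pics/w1.png

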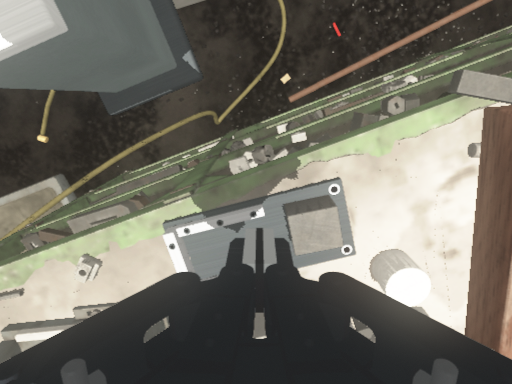

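Fixture plate spans (165..355, 180..280), with the block's top at about (315,225) and the round slug at (405,278). The fingers hide the left rail, so I'll step aside for a clear view.

```bash
python3 -m pendant '-0.045 0.01 0 0;-0.045 0.01 0 0;0 0 0 0;0 0 0 0'
python3 - <<'E'
from h import *
np.set_printoptions(precision=3,suppress=True)
c=cap('wrist','w2.png');print(np.array(c['pose'])[:3].tolist())
im=cv2.imread('pics/w2.png');cv2.imwrite('pics/w2z.png',cv2.resize(im[90:330,90:410],(800,600),interpolation=cv2.INTER_CUBIC))
for q in ['fixture','left_rail','right_rail','end_stop','steel_block','round_slug']:
    print(q,[(np.round(b['at']),round(b['p'],2)) for b in models.boxes_of('wrist',q)[:2]])
E
```

```text
time_s: 2.6
eef_pos: [454.9, 305.1, 231.1]
ee_rot: [-0.0, 0.178, 0.984, -0.0]
force: [0.0, 0.2, 0.2]
grip_width: 0.005
grip_force: 0.0
[[0.3501228276841662, 0.8992978881680558, 0.26206356837781836, 389.7367081271921], [0.9367029714839453, -0.3357691829335967, -0.09923003076311496, 331.1002396023886], [-0.0012444868772376837, 0.28021842217915754, -0.9599354598741692, 374.7342847236189]]
fixture [(array([460., 266.,   7.]), 0.95)]
left_rail [(array([496., 240.,  25.]), 0.63)]
right_rail [(array([422., 250.,  28.]), 0.56)]
end_stop [(array([445., 179.,  32.]), 0.59), (array([555., 427.,  50.]), 0.38)]
steel_block [(array([455., 347.,  53.]), 0.95)]
round_slug [(array([558., 427.,  50.]), 0.66), (array([498., 242.,  24.]), 0.43)]
```

View pics/w2z.png

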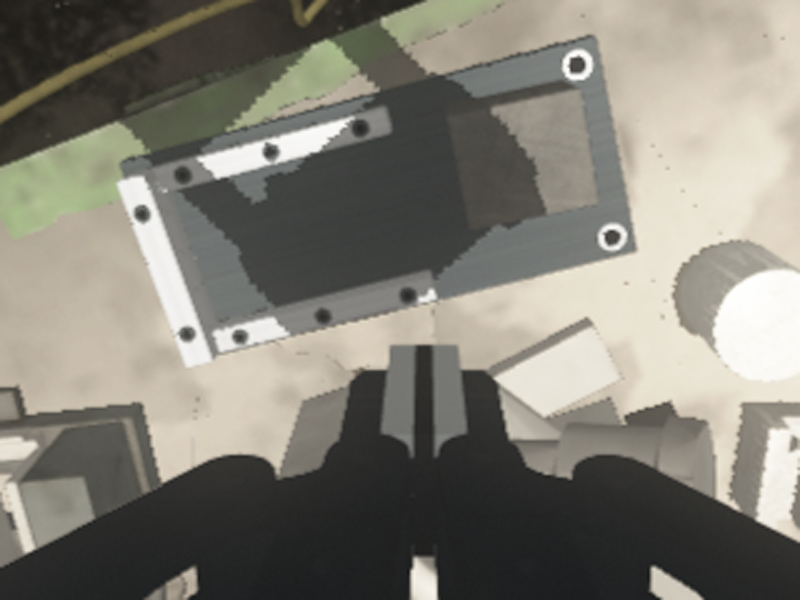

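The zoomed view shows the plate, rails, stop (corners (120,182), (146,175), (212,355), (187,366)) and block top (corners (446,116), (582,88), (598,205), (468,228)) clearly. I'll fit poses to these.

```bash
cat >> h.py <<'E'
from scipy.optimize import least_squares
def fit(c,pts,pix,x0):
    pts=np.array(pts,float)
    def w(p):
        C,S=np.cos(p[2]),np.sin(p[2]);return np.c_[p[0]+C*pts[:,0]-S*pts[:,1],p[1]+S*pts[:,0]+C*pts[:,1],pts[:,2]]
    f=lambda p:(np.array([proj(c,q) for q in w(p)])-np.array(pix)).ravel()
    r=least_squares(f,x0,loss='soft_l1',x_scale=[10,10,.1]);return r.x,r.fun.reshape(-1,2)
E
cat > fx.py <<'E'
from h import *
np.set_printoptions(precision=2,suppress=True)
c=cap('wrist')
Z=lambda L:np.array(L)/2.5+90
X,r=fit(c,[(-115,-53,10),(-115,53,10),(109,-47,34),(95,-47,34),(95,47,34),(109,47,34),(-15,-35,24),(-15,-47,24),(-15,35,24),(-15,47,24)],
 Z([(596,37),(634,247),(120,182),(146,175),(212,355),(187,366),(392,130),(388,106),(433,272),(437,300)]),[455,260,-1.5])
print('fixture',X);print(r)
B,r=fit(c,[(28,-25,54),(-28,-25,54),(-28,25,54),(28,25,54)],Z([(446,116),(582,88),(598,205),(468,228)]),[455,345,-1.5])
print('block',B);print(r)
R=np.array([[np.cos(X[2]),np.sin(X[2])],[-np.sin(X[2]),np.cos(X[2])]])
print('block in fixture',R@(B[:2]-X[:2]),B[2]-X[2])
E
python3 fx.py
```

```text
fixture [464.85 282.14  -1.67]
[[ 0.2  -1.49]
 [ 1.67  1.37]
 [-1.52 -0.93]
 [-0.08 -1.27]
 [ 1.08  1.93]
 [-0.02  0.25]
 [ 0.24  0.85]
 [-1.    0.04]
 [-0.63  1.1 ]
 [ 0.28 -0.9 ]]
block [458.16 349.95  -1.73]
[[ 0.05 -0.58]
 [-0.08 -0.2 ]
 [ 0.05  0.12]
 [-0.02  0.85]]
block in fixture [-66.77 -13.56] -0.05997218085667666
```

```bash
python3 -m pendant '0.034 0.0145 0 -0.13;0.034 0.0145 0 -0.128;0 0 0.05 0;0 0 0.05 0;0 0 0 0;0 0 0 0' 0.24
python3 - <<'E'
from h import *
c=cap('wrist','w3.png');print(np.array(c['pose'])[:3].tolist());print(ctrl.sense()['ee_rot'])
E
```

```text
time_s: 3.75
eef_pos: [399.9, 352.5, 133.3]
ee_rot: [0.001, 0.05, 0.999, 0.001]
force: [0.5, -0.7, 1.1]
grip_width: 0.238
grip_force: 0.0
[[0.1002213292894573, 0.9543086142594708, 0.28151510422288156, 330.1703448596816], [0.9949649755013061, -0.0963019535061422, -0.027760246335057494, 360.48236763045844], [0.0006186122666384617, 0.2828798375654697, -0.9591551568009183, 276.74367008119407]]
[1.58623918e-03 4.99043413e-02 9.98752257e-01 9.84536467e-04]
```

View pics/w3.png

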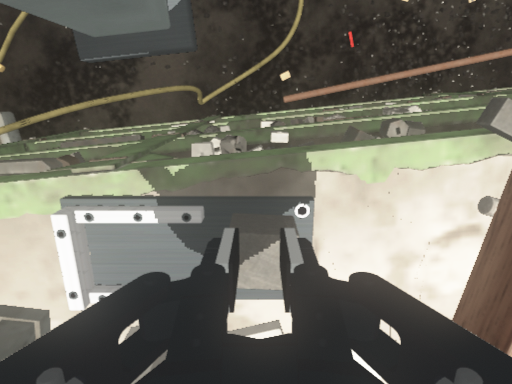

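Fixture lines are horizontal in the picture (plate top edge at row 198), so the tool is squared to it. The fingers stand in front of the block, clear of its near face. Descending next, then pushing towards +y.

```bash
python3 -m pendant '0 0.003 0.05 0;0 0 0.05 0;0 0 0.007 0;-0.012 0 0 0;0 0 0 0'; python3 -m pendant '-0.003 0 0 0;-0.002 0 0 0;-0.002 0 0 0;-0.002 0 0 0'
```

```text
time_s: 4.42
eef_pos: [413.6, 354.4, 26.7]
ee_rot: [0.002, 0.05, 0.999, 0.001]
force: [-0.2, -0.2, -0.1]
grip_width: 0.234
grip_force: 0.0
time_s: 4.92
eef_pos: [419.1, 353.0, 24.4]
ee_rot: [-0.001, 0.05, 0.999, -0.0]
force: [-9.8, 0.1, 8.3]
grip_width: 0.244
grip_force: 4.9
```

```bash
python3 -m pendant '0 0 0 0'; python3 -m pendant '-0.002 0 0 0;-0.002 0 0 0;-0.002 0 0 0;0 0 0 0'
python3 - <<'E'
from h import *
c=cap('wrist','w4.png');cv2.imwrite('pics/w4z.png',cv2.resize(cv2.imread('pics/w4.png')[60:360,56:456],(800,600)))
E
```

```text
time_s: 5.05
eef_pos: [419.1, 352.9, 24.4]
ee_rot: [-0.001, 0.05, 0.999, -0.0]
force: [-6.6, -0.4, 4.9]
grip_width: 0.24
grip_force: 3.0
time_s: 5.55
eef_pos: [424.9, 352.3, 24.2]
ee_rot: [-0.001, 0.05, 0.999, -0.0]
force: [-6.8, 0.1, 5.3]
grip_width: 0.243
grip_force: 3.3
```

View pics/w4z.png

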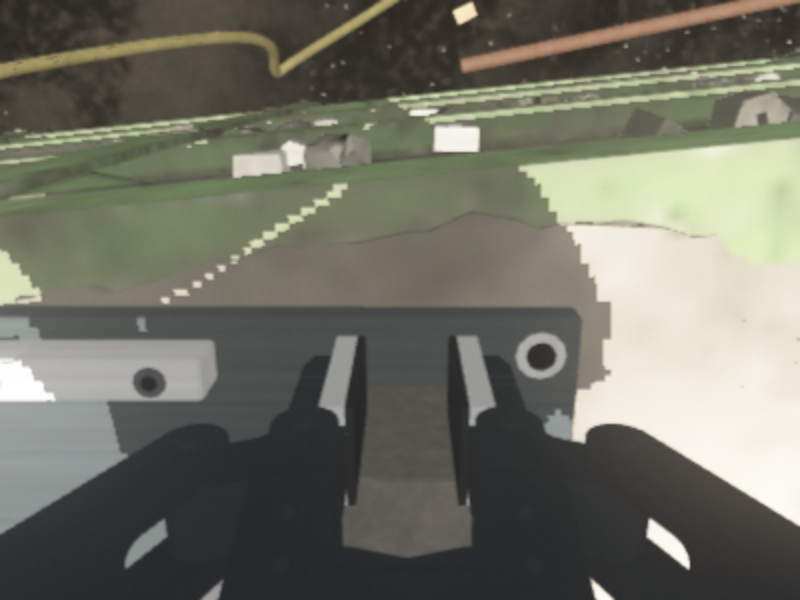

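The fingers straddle the block's near face: its base is at zoomed row 385 and its top edge at about row 480. The rail end is at (215,370), well clear. I'll compute where the edge is.

```bash
cat >> h.py <<'E'
FX=np.array([464.85,282.14,-1.67])
def tofix(p,X=FX):
    C,S=np.cos(X[2]),np.sin(X[2]);d=np.array(p[:2])-X[:2];return np.array([C*d[0]+S*d[1],-S*d[0]+C*d[1]])
E
python3 - <<'E'
from h import *
c=cap('wrist')
q=lambda u,v,z:print(tofix(ray(c,u/2+56,v/2+60,z)).round(1))
q(370,480,54);q(460,480,54);q(405,385,10);q(580,312,10);q(135,308,10);q(215,375,24);q(215,400,24)
print(tofix(ctrl.sense()['eef_pos']))
g=cv2.cvtColor(c['color'],cv2.COLOR_RGB2GRAY);print(g[240:330:3,256].tolist())
g2=g[285:312].astype(int)
for u in (248,252,258,264,270,276): print(u, 285+np.argmax(np.abs(np.diff(cv2.GaussianBlur(g2.astype(np.float32),(1,3),0)[:,u]))))
E
```

```text
[-59.2 -33.6]
[-78.3 -33.7]
[-66.5 -32.8]
[-113.9  -54.7]
[  6.6 -55.9]
[-18.1 -43. ]
[-17.5 -35.9]
[-65.83628265 -46.69473326]
[77, 76, 79, 79, 79, 84, 84, 85, 81, 83, 83, 84, 81, 83, 82, 85, 80, 83, 85, 83, 90, 94, 93, 95, 98, 93, 95, 94, 90, 92]
248 300
252 300
258 299
264 299
270 299
276 300
```

```bash
python3 -m pendant '-0.002 0 0 0;-0.002 0 0 0;-0.002 0 0 0;-0.001 0 0 0;0 0 0 0;0 0 0 0'; python3 -m pendant '0.01 0 0 0;0.01 0 0 0;0 0 -0.06 0;0 0 -0.06 0;0 0 -0.06 0;-0.03 -0.02 0 0;-0.05 -0.02 0 0;0 0 0 0;0 0 0 0'
python3 - <<'E'
from h import *
c=cap('wrist','w5.png');cv2.imwrite('pics/w5z.png',cv2.resize(cv2.imread('pics/w5.png')[90:330,90:410],(800,600),interpolation=cv2.INTER_CUBIC));print(tofix(ctrl.sense()['eef_pos']))
E
```

```text
time_s: 6.4
eef_pos: [431.8, 351.8, 24.3]
ee_rot: [-0.001, 0.05, 0.999, -0.0]
force: [-6.5, 0.5, 4.7]
grip_width: 0.241
grip_force: 3.5
time_s: 7.52
eef_pos: [488.1, 306.1, 204.0]
ee_rot: [-0.0, 0.05, 0.999, -0.0]
force: [0.1, -0.6, 0.5]
grip_width: 0.238
grip_force: 0.0
[-26.4140568   20.52155434]
```

View pics/w5z.png

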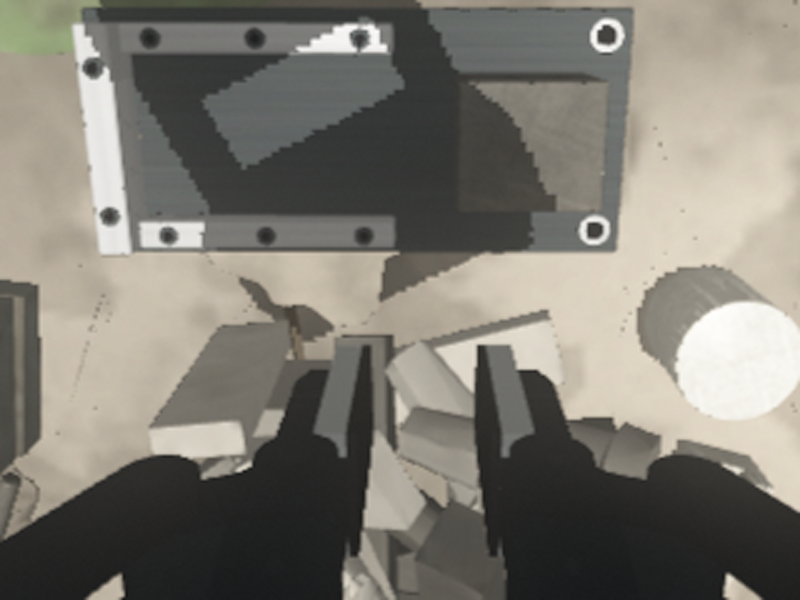

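The block now lies almost square: its top spans (458..607, 80..212), the lane's mouth is at column 394, and the rails' inner edges are at rows 52 and 216. Refitting from this view.

```bash
cat > m.py <<'E'
from h import *
np.set_printoptions(precision=2,suppress=True)
c=cap('wrist')
Z=lambda L:(np.array(L)-.75)/2.5+90
X,r=fit(c,[(115,-53,10),(-115,-53,10),(-115,53,10),(109,-47,34),(95,-47,34),(95,47,34),(109,47,34),(-15,-35,24),(-15,-47,24),(-15,35,24),(-15,47,24)],
 Z([(85,8),(632,8),(617,250),(74,25),(99,25),(131,252),(102,254),(393,52),(393,25),(395,216),(395,247)]),[455,260,-1.5])
print('fixture',X);print(r)
B,r=fit(c,[(28,-25,54),(-28,-25,54),(-28,25,54),(28,25,54)],Z([(458,80),(607,80),(604,212),(460,212)]),[455,345,-1.5])
print('block',B);print(r)
print('block in fixture',tofix(B,X),B[2]-X[2])
g=cv2.cvtColor(c['color'],cv2.COLOR_RGB2GRAY).astype(np.float32)
gy=np.abs(cv2.Sobel(g,cv2.CV_32F,0,1))
def er(us,v0,z):
    o=[]
    for u in us:
        a=gy[int(v0-4):int(v0+5),u];k=np.argmax(a);k=min(max(k,1),len(a)-2);d=(a[k-1]-a[k+1])/(2*(a[k-1]-2*a[k]+a[k+1])+1e-9)
        o.append(tofix(ray(c,u,int(v0-4)+k+d,z),X))
    o=np.array(o);p=np.polyfit(o[:,0],o[:,1],1);res=np.abs(o[:,1]-np.polyval(p,o[:,0]));k=res<=np.median(res)*2.5+.1
    p=np.polyfit(o[k,0],o[k,1],1);return p[0],np.polyval(p,o[:,0].mean()),k.sum()
print('plate near',er(range(130,330),93,10));print('plate far',er(range(255,330),190,10))
print('rail R in',er(range(150,240),110.5,24));print('rail L in',er(range(150,245),176,24))
print('block near',er(range(280,328),122,54));print('block far',er(range(278,326),174.5,54))
E
python3 m.py
```

```text
fixture [463.81 282.15  -1.67]
[[-1.9  -0.07]
 [ 1.03 -0.69]
 [ 0.16  0.5 ]
 [-1.04 -0.76]
 [ 3.4  -0.8 ]
 [ 0.97  1.21]
 [-0.7   0.44]
 [-0.13  0.41]
 [-0.29 -1.15]
 [-0.04  1.97]
 [ 0.11  0.3 ]]
block [469.18 350.58  -1.66]
[[ 0.12  0.58]
 [ 1.08 -0.32]
 [-0.42 -0.52]
 [-0.58  0.28]]
block in fixture [-68.64  -1.27] 0.01192136812936706
plate near (np.float64(-0.0032210999568001875), np.float64(-52.82819683516365), np.int64(172))
plate far (np.float64(0.00013031701933677742), np.float64(53.82437200825676), np.int64(69))
rail R in (np.float64(-0.0034933328314734466), np.float64(-35.00128190051061), np.int64(87))
rail L in (np.float64(0.031653348650380136), np.float64(33.276635503437774), np.int64(78))
block near (np.float64(-0.0013128501345295814), np.float64(-25.610578350477265), np.int64(46))
block far (np.float64(-0.034909711004382706), np.float64(23.964331352952144), np.int64(35))
```

```bash
python3 -m pendant '0.0115 0.05 0 0;0.0115 0.05 0 0;0 0 0 0'; python3 -m pendant '0 0 0 -0.1745;0 0 0 -0.1745;0 0 0 -0.1745;0 0 0 -0.1745;0 0 0 -0.1745;0 0 0 -0.1745;0 0 0 -0.1745;0 0 0 -0.1745;0 0 0 -0.1745;0 0 0 0'
python3 - <<'E'
from h import *
X=[463.81,282.15,-1.672]
s=ctrl.sense();q=s['ee_rot'];print(s['joints'],tofix(s['eef_pos'],X),s['eef_pos'])
from scipy.spatial.transform import Rotation as R
m=R.from_quat([q[1],q[2],q[3],q[0]]).as_matrix();print('tool x angle',np.arctan2(m[1,0],m[0,0])-X[2],m[2])
cap('wrist','w6.png')
E
```

```text
time_s: 8.0
eef_pos: [473.8, 410.9, 204.0]
ee_rot: [-0.0, 0.047, 0.999, 0.0]
force: [0.6, -0.1, -0.8]
grip_width: 0.239
grip_force: 0.0
time_s: 9.25
eef_pos: [475.5, 407.4, 204.5]
ee_rot: [-0.0, -0.67, 0.742, -0.0]
force: [-0.4, 0.0, 0.4]
grip_width: 0.241
grip_force: 0.0
[ 5.21719116e-01  5.58163974e-01  1.20378945e+00 -1.48496193e-04
  1.37968345e+00 -2.51845688e+00] [-125.82938134   -1.03333503] [475.49462097 407.43994622 204.47504477]
tool x angle -0.00018477414501893996 [ 1.44196218e-04 -4.91727430e-05 -9.99999988e-01]
```

View pics/w6.png

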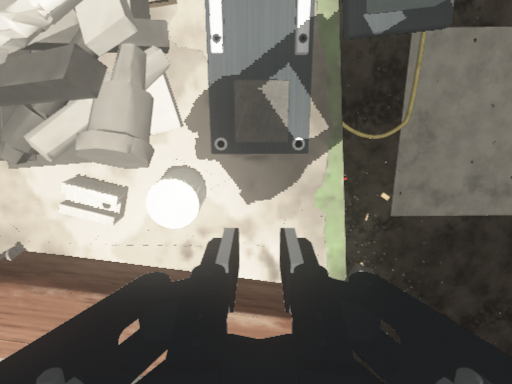

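The lane runs vertically: block at (235..290, 80..143), mouth above it, slug at (175,203), timber edge along row ~265–290. Checking timber clearance at the descent place.

```bash
python3 - <<'E'
from h import *
X=[463.81,282.15,-1.672]
c=cap('wrist')
for z in (0,50,80): print(z,tofix(ray(c,260,270,z),X).round(),tofix(ray(c,150,262,z),X).round())
for u,v in ((235,81),(289,81),(236,143),(289,143)): print(tofix(ray(c,u,v,54),X).round(1))
for u,v in ((222,52),(297,52)): print(tofix(ray(c,u,v,24),X).round(1))
for u,v in ((212,153),(308,153)): print(tofix(ray(c,u,v,10),X).round(1))
E
```

```text
0 [-264.   -0.] [-253.  137.]
50 [-234.   -0.] [-224.  118.]
80 [-216.   -0.] [-208.  106.]
[-41.5  21.9]
[-41.6 -26.4]
[-96.9  22.3]
[-97.  -27.7]
[-13.6  35.9]
[-13.8 -36.2]
[-113.9   52.1]
[-114.2  -53. ]
```

```bash
python3 -m pendant '0 0 0.06 0;0 0 0.06 0;0 0 0.056 0;0 0 0 0;0.008 0 0 0;0 0 0 0'; python3 -m pendant '0.002 0 0 0;0.002 0 0 0;0.002 0 0 0;0.002 0 0 0;0 0 0 0'
```

```text
time_s: 10.1
eef_pos: [476.3, 399.8, 31.1]
ee_rot: [0.002, -0.67, 0.742, -0.001]
force: [0.0, 0.3, 0.4]
grip_width: 0.241
grip_force: 0.0
time_s: 10.72
eef_pos: [474.3, 391.6, 28.3]
ee_rot: [-0.0, -0.671, 0.742, 0.0]
force: [0.3, 0.0, 0.2]
grip_width: 0.24
grip_force: 0.0
```

```bash
python3 -m pendant '0.002 0 0 0;0.002 0 0 0;0.002 0 0 0;0.002 0 0 0;0.002 0 0 0;0.002 0 0 0;0.002 0 0 0;0 0 0 0'
cat > s.py <<'E'
from h import *
import sys
X=[463.81,282.15,-1.672]
s=ctrl.sense();print('tcp fix',tofix(s['eef_pos'],X),s['joints'][5],s['time_s'])
if len(sys.argv)>1: cap('wrist',sys.argv[1])
E
python3 s.py w7.png
```

```text
time_s: 11.72
eef_pos: [472.9, 377.5, 28.2]
ee_rot: [-0.0, -0.671, 0.742, -0.0]
force: [0.6, 1.7, -1.3]
grip_width: 0.242
grip_force: 0.9
tcp fix [-95.78447947  -0.62793022] -2.5608202776037245 11.725
```

View pics/w7.png

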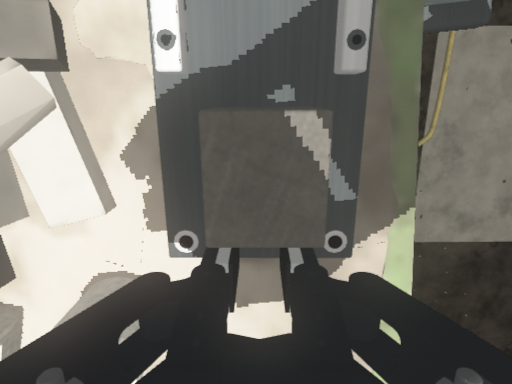

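Block top spans (200..331, 108..248) with fingers just behind its back edge; rails' inner edges are at columns ~182 and 336. Computing the offsets.

```bash
cat > e.py <<'E'
from h import *
X=[463.81,282.15,-1.672]
c=cap('wrist')
P=lambda n,u,v,z:print(n,tofix(ray(c,u,v,z),X).round(1))
P('bf l',200,109,54);P('bf r',331,109,54);P('bb l',204,248,54);P('bb r',328,248,54)
P('railL',183,72,24);P('railR',336,72,24);P('plate',168,257,10);P('plate',353,257,10);P('railL far',187,10,24);P('railR far',336,10,24)
E
python3 e.py
```

```text
bf l [-29.8  22.6]
bf r [-29.8 -25.5]
bb l [-86.1  23.8]
bb r [-86.  -27.9]
railL [-14.8  34.8]
railR [-14.8 -33.4]
plate [-114.3   53.5]
plate [-114.2  -53.5]
railL far [ 9.9 31.5]
railR far [  9.9 -31.7]
```

```bash
python3 -m pendant '0.004 -0.0002 0 0;0.004 -0.0002 0 0;0.004 -0.0002 0 0;0.004 -0.0002 0 0;0.004 -0.0002 0 0;0.004 -0.0002 0 0;0.004 -0.0002 0 0;0.004 -0.0002 0 0;0.004 0 0 0;0 0 0 0';python3 s.py w8.png
```

```text
time_s: 13.08
eef_pos: [470.9, 341.2, 28.3]
ee_rot: [-0.0, -0.671, 0.742, -0.0]
force: [0.1, -0.2, -0.0]
grip_width: 0.237
grip_force: 0.0
tcp fix [-59.45337709   1.04322472] -2.6149416488331565 13.075
```

View pics/w8.png

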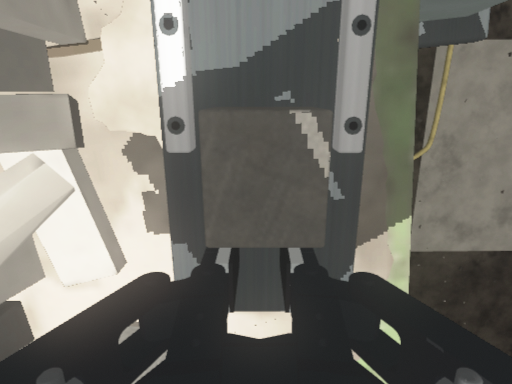

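The block's front is in the lane with its top at (201..331, 110..247); rails' inner edges at about columns 195 and 333, mouth at row 152.

```bash
python3 - <<'E'
from h import *
X=[463.81,282.15,-1.672]
c=cap('wrist')
P=lambda n,u,v,z:print(n,tofix(ray(c,u,v,z),X).round(1))
P('bf l',201,110,54);P('bf r',331,110,54);P('bb l',205,247,54);P('bb r',326,247,54)
P('railL',195,152,24);P('railR',333,152,24)
g=cv2.cvtColor(c['color'],cv2.COLOR_RGB2GRAY)
for v in (130,140,148,180,220): print(v,g[v,186:212].tolist(),g[v,318:345].tolist())
E
```

```text
bf l [ 6.1 23.9]
bf r [  6.1 -23.9]
bb l [-49.4  25. ]
bb r [-49.3 -25.4]
railL [-14.5  33.2]
railR [-14.5 -32.9]
130 [157, 152, 149, 142, 136, 136, 134, 134, 116, 83, 76, 75, 75, 81, 88, 89, 90, 90, 90, 89, 89, 88, 89, 89, 89, 91] [85, 86, 86, 87, 87, 85, 84, 86, 87, 87, 87, 86, 85, 81, 81, 109, 133, 131, 131, 132, 132, 135, 143, 147, 151, 152, 142]
140 [157, 154, 150, 146, 139, 134, 135, 133, 128, 103, 74, 74, 72, 77, 85, 85, 87, 88, 89, 89, 89, 91, 91, 93, 93, 93] [156, 155, 154, 155, 158, 132, 86, 88, 87, 87, 86, 86, 85, 80, 102, 132, 132, 131, 132, 131, 132, 141, 146, 149, 151, 152, 152]
148 [156, 155, 151, 148, 140, 135, 135, 129, 113, 86, 74, 72, 72, 73, 79, 86, 88, 90, 91, 92, 94, 93, 94, 92, 90, 88] [159, 160, 163, 164, 163, 163, 162, 162, 164, 163, 134, 85, 78, 72, 82, 108, 127, 132, 131, 132, 138, 144, 147, 150, 151, 152, 153]
180 [73, 72, 71, 72, 72, 71, 72, 72, 72, 73, 73, 71, 70, 70, 70, 71, 81, 86, 86, 86, 86, 85, 84, 85, 86, 87] [85, 85, 83, 82, 82, 83, 82, 84, 83, 80, 95, 119, 128, 127, 125, 102, 66, 67, 68, 67, 68, 69, 67, 68, 68, 69, 68]
220 [75, 75, 74, 75, 74, 74, 74, 74, 73, 73, 74, 73, 73, 73, 72, 70, 70, 72, 78, 84, 86, 86, 86, 87, 87, 88] [83, 84, 83, 82, 81, 81, 78, 75, 71, 68, 68, 68, 68, 66, 66, 65, 67, 68, 67, 68, 67, 67, 67, 67, 68, 68, 69]
```

```bash
python3 -m pendant '0.004 0 0 0;0.004 0 0 0;0.004 0 0 0;0.004 0 0 0;0.004 0 0 0;0.004 0 0 0;0.004 0 0 0;0.004 0 0 0;0.004 0 0 0';python3 s.py; python3 -m pendant '0.004 0 0 0;0.004 0 0 0;0.004 0 0 0;0.004 0 0 0;0.004 0 0 0;0.004 0 0 0;0.004 0 0 0;0.004 0 0 0;0 0 0 0';python3 s.py w9.png
```

```text
time_s: 14.3
eef_pos: [467.3, 305.8, 28.3]
ee_rot: [0.0, -0.671, 0.742, -0.0]
force: [0.2, 4.2, 0.7]
grip_width: 0.24
grip_force: 2.0
tcp fix [-23.84191721   1.07810062] -2.671950580563901 14.3
time_s: 15.42
eef_pos: [464.0, 273.6, 28.2]
ee_rot: [-0.0, -0.671, 0.742, -0.0]
force: [0.3, -0.7, -0.7]
grip_width: 0.238
grip_force: 0.0
tcp fix [8.5268247  1.04219586] -2.7254804038035627 15.425
```

View pics/w9.png

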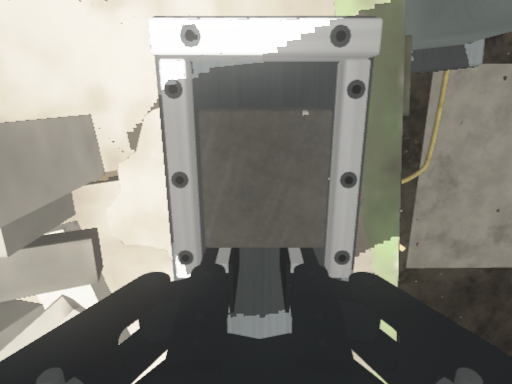

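The block is straight in the lane (top 198..331, 110..247), even air on both sides, with the stop's face edge at row 60: about 20 mm to go. I'll ease it on.

```bash
python3 - <<'E'
from h import *
X=[463.81,282.15,-1.672]
c=cap('wrist')
print(tofix(ray(c,262,110,54),X),tofix(ray(c,262,61,34),X))
E
python3 -m pendant '0.003 0 0 0;0.003 0 0 0;0.003 0 0 0;0.003 0 0 0;0.002 0 0 0;0.001 0 0 0;0 0 0 0';python3 s.py
```

```text
[74.09874704  1.46298995] [92.97785025  1.33889173]
time_s: 16.4
eef_pos: [462.6, 259.1, 28.3]
ee_rot: [-0.0, -0.671, 0.742, -0.0]
force: [-0.1, 2.2, -1.6]
grip_width: 0.246
grip_force: 1.1
tcp fix [23.07774739  1.12109272] -2.751829908976123 16.4
```

```bash
python3 -m pendant '0.001 0 0 0;0.001 0 0 0;0.0005 0 0 0;0.0005 0 0 0';python3 s.py
```

```text
time_s: 16.9
eef_pos: [462.3, 256.2, 28.3]
ee_rot: [-0.0, -0.671, 0.742, -0.0]
force: [0.0, 3.6, -1.0]
grip_width: 0.238
grip_force: 1.9
tcp fix [25.93164846  1.11589811] -2.7572779116898 16.9
```

Still sliding friction only (about 4 N), so I'll creep on in small steps.

```bash
python3 -m pendant '0.0005 0 0 0;0.0005 0 0 0;0.0005 0 0 0';python3 -m pendant '0.0005 0 0 0;0.0005 0 0 0'|grep -E 'force|pos';python3 -m pendant '0.0005 0 0 0;0.0005 0 0 0'|grep -E 'force|pos'
```

```text
time_s: 17.27
eef_pos: [462.2, 254.7, 28.3]
ee_rot: [0.0, -0.671, 0.742, 0.0]
force: [0.6, 4.6, -1.5]
grip_width: 0.242
grip_force: 1.9
eef_pos: [462.1, 253.7, 28.3]
force: [0.2, 3.7, -1.1]
grip_force: 1.9
eef_pos: [462.0, 252.7, 28.3]
force: [0.6, 4.4, -0.3]
grip_force: 2.2
```

```bash
for i in 1; do :; done; python3 -m pendant '0.0005 0 0 0;0.0005 0 0 0'|grep -E 'force|pos';python3 -m pendant '0.0005 0 0 0;0 0 0 0'|grep -E 'force|pos'; python3 s.py w10.png
```

```text
eef_pos: [462.0, 252.7, 28.4]
force: [0.3, 11.5, -1.6]
grip_force: 6.1
eef_pos: [462.0, 252.6, 28.6]
force: [1.0, 13.7, -1.4]
grip_force: 6.7
tcp fix [29.53988819  1.22083175] -2.7662058215393817 18.275
```

```bash
python3 - <<'E'
from h import *
X=[463.81,282.15,-1.672]
c=cap('wrist');g=cv2.cvtColor(c['color'],cv2.COLOR_RGB2GRAY)
for u in (215,230,270,300,315): print(u,g[85:125,u].tolist())
E
```

```text
215 [174, 173, 172, 171, 169, 167, 166, 167, 167, 168, 168, 170, 170, 170, 171, 171, 170, 169, 166, 165, 162, 155, 142, 106, 87, 89, 92, 95, 96, 96, 98, 97, 98, 97, 97, 97, 97, 97, 96, 96]
230 [173, 172, 171, 171, 169, 166, 166, 165, 167, 167, 169, 169, 170, 170, 170, 169, 169, 169, 166, 165, 159, 154, 141, 104, 86, 86, 88, 92, 92, 92, 92, 91, 93, 94, 93, 91, 92, 91, 91, 90]
270 [172, 170, 168, 167, 166, 165, 165, 164, 166, 167, 168, 169, 169, 170, 169, 168, 167, 166, 165, 164, 159, 151, 140, 103, 84, 87, 89, 91, 91, 92, 92, 93, 94, 95, 95, 94, 92, 91, 91, 90]
300 [170, 168, 167, 167, 165, 165, 165, 165, 165, 166, 166, 169, 169, 168, 168, 168, 166, 165, 165, 163, 157, 151, 139, 103, 83, 88, 91, 92, 92, 91, 92, 91, 92, 91, 91, 91, 90, 89, 89, 88]
315 [168, 167, 165, 164, 164, 164, 164, 165, 165, 166, 166, 168, 168, 167, 168, 167, 167, 165, 164, 161, 158, 152, 138, 103, 84, 86, 89, 90, 90, 92, 91, 91, 92, 94, 94, 93, 91, 90, 91, 90]
```

The stop is felt (13.7 N with the TCP no longer advancing), and the pixel columns show no gap and a straight contact line. Backing off straight, then lifting.

```bash
python3 -m pendant '-0.002 0 0 0;-0.006 0 0 0;-0.012 0 0 0;0 0 0 0;0 0 -0.05 0;0 0 -0.05 0;0 0 -0.05 0;-0.03 0 0 0;0 0 0 0;0 0 0 0'
python3 s.py w11.png; python3 -c "
import cv2;cv2.imwrite('pics/w11z.png',cv2.resize(cv2.imread('pics/w11.png')[0:300,56:456],(800,600)))"
```

```text
time_s: 19.62
eef_pos: [466.5, 300.5, 177.7]
ee_rot: [-0.001, -0.671, 0.742, 0.0]
force: [0.4, 0.0, -0.1]
grip_width: 0.238
grip_force: 0.0
tcp fix [-18.53959238   0.78578505] -2.680257726710037 19.625
```

View pics/w11z.png

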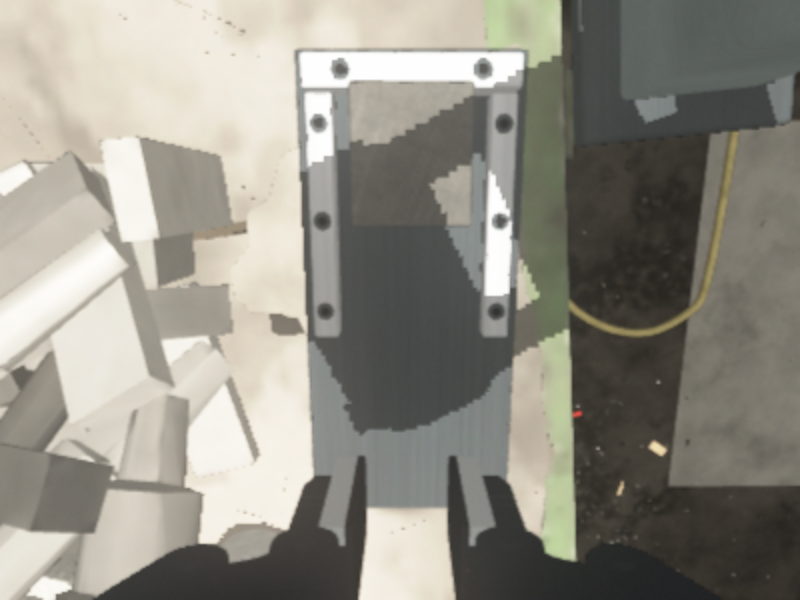

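The block sits flat against the stop (top at 350..474, 82..226), square, with air to both rails (inner edges at about 338 and 485), and the robot is clear.

```bash
python3 -c "
from rig import ctrl;print(ctrl.finish_job())"
```

```text
the job is handed in; nothing more can be done
None
```

The steel block stands square and flat against the end stop with clear air to both rails, the arm is backed off and touching nothing, and the job was handed in at about 20 s.

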